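# Roll a curtain pole blank into the cutting rest and set it against the length stop

### The arm

A 6-joint arm with a two-finger parallel gripper is mounted at the origin on the work surface. World frame = base frame: x ahead of the robot, y to its left, z up, the work surface at z = 0. Lengths are in m, angles in rad, forces in N, time in s.
With the tool pointing down it reaches from about 0.3 to 0.875 m from the base axis. Payload 4.2 kg.
Tool frame: the origin (TCP) lies on the centre line of the jaws, within the pads' length; the fingertips stand 19 mm ahead of it and the grasp point (between the pads) is the TCP; z points along the fingers, y is the direction in which the jaws open and shut (so a half turn about z gives the same grasp; the last joint's range is limited). The gripper opens to 85 mm and grips with 20 to 120 N. Pads are 22 mm wide; open, the fingers measure 114 mm over their backs; the gripper's body (76 mm by 85 mm) begins 54 mm behind the grasp point. The pads swing forward as they close: fully open they stand 13 mm farther back than shut.
Start: joints at [-1.259, 0.32, 1.565, -0, 1.257, -0.02], TCP at [0.187, -0.544, 0.25] pointing down, gripper open.
Joint ranges: [-3.11, 3.11], [-0.84, 2.01], [0.21, 2.61], [-1.34, 4.49], [0.05, 2.63], [-2.56, 2.56]. Speed limits (rad/s): [2.57, 2.57, 3.14, 3.14, 3.14, 3.14].

### API

Orientations are given as a unit quaternion [x, y, z, w].
In Python, from bench import r gives the robot as it stands.
- The arm moves only by the tool arm_command, never from a script. Its argument "increments" is text: rows parted by semicolons, each of 7 numbers parted by spaces: the opening, from 0 (shut) to 1 (fully open), then the shift along the tool's x, y, z in mm, then the turn, a rotation vector about the tool's x, y, z in degrees. A call has 1 to 8 rows; each row shifts and turns the commanded pose from where the row before left it, along the tool's axes as they then stand; what a row does not reach is not made up. A row lasts 1/10 s, in which the tool goes at most 50 mm and 8.59 degrees, less where a joint would pass 70% of its speed; a pose out of reach is approached as far as the arm can. A call is refused whole if a number of a shift passes 50 or a number of a turn 8.59, either way. A call with a gripper value outside its range is refused whole. The fingers move at their own pace and stop on an object; "newtons" is the grip in N (left out, the last holds). Time passes only in rows, so rows that do not move let the fingers close. It gives the time, the measured TCP pose, the force and the opening at its end, in the units of the state.
- r.observe(): the state, without advancing time (a new reading comes with each control period).
- r.snapshot(name): name is "scene" or "top" or "wrist"; returns (picture, depth): 400x640x3 uint8, blue, green, red; 400x640 float32, m along the optical axis (not along the pixel's ray), 0 where there is no reading.
- r.camera_model(name): a dict with "fx", "fy", "cx", "cy" (pixels), "D" ([k1, k2, p1, p2, k3] as OpenCV has them; the pictures are not rectified), "view" (4x4, takes a point from world to camera coordinates). Camera axes: x right, y down, z forward; pixel columns grow to the right and rows downward; lengths in m; the calibration is good to about 2 mm. A picture is of the moment at which its call begins: read the wrist's pose just before it. camera_model takes no time and is no camera call; for the wrist camera it gives the pose at the moment of the call.
- r.job_done(): hands the job in, once; it reports no verdict.
Trained networks look in the newest picture that a camera, given by its name, has taken for a name from the list of things; names that differ only in an ending like _2 or _b are one class to them, and where a whole thing is asked for, a point or a joint stands for the part that bears it (a point fixed in the world has none). Each returns a list of dicts, best first, with "score" (0 to 1); they miss things now and then, are a little off and sometimes report something else, mostly with a low value. They report only what shows in the picture. A call takes as long as a camera call. They do not tell look-alikes from the thing itself.
- r.regions_of(camera, label): "region" (400x640 bool, what is visible of it) and "xy" ([column, row] in pixels, amid what is visible of it).
- r.spot_point(camera, label): "xy" ([column, row] in pixels: a listed point, or the origin of a listed thing).
The state is a dict: "time": time; "joint_positions": joint angles; "qvel": joint speeds; "joint_torque": joint torques, N m; "position": TCP position; "eef_rot": TCP orientation; "ft_force": force on the tool from outside, world axes, zero at the start; "wrist_torque": the same for the moment, N m; "grip_width": opening from 0.0 (shut) to 1.0 (fully open).
Only numpy, scipy, OpenCV 4.12 (cv2) and the standard library are available. Lean on these libraries where they do the work, as an engineer would, in place of code of your own. Each camera call takes 0.05 s, during which the arm holds its last target.

### The job

Set up the short curtain pole for sawing. With your fingertips, roll it on its side along the table, up the cutting rest's ramp and into the V, then push its end until the pole lies fully down in the V with its other end tight against the length stop, and take your hand away. Only touch and push the pole: do not take it between the fingers or lift it off the table or rest, and leave the shears, thread cone, weight and finial where they are.

Things in the scene. Friction and masses are not known exactly. Their poses are not given: they have to be found in the camera images.
- pole: The curtain pole blank: solid, smooth lacquered brown wood, 50 mm in diameter, 180 mm long, 0.27 kg, loose, lying on the table on the ramp side of the rest, its axis up to 0.25 rad off the V's line. Origin at the bar's centre (mid-length, on its axis); y is the bar's axis, x and z turn as it rolls. It rolls easily, and back down the ramp if let go there.
- rest: Plywood cutting rest fixed to the table, 260 mm long. Origin on the table under the V's bottom line, mid-length; x from ramp to fence, y along the V, z up. In mm: ramp from x -77 (height 0) to a crest at x -21 (height 16); V falls to x 0 (height 4), its 120 degree faces rising to a fence at x 33 to 47, height 54. Spans y -130 to 130; a 3 mm saw slot at y -60.
- stop_face (a point): Middle of the length stop's working face, on the seated pole's axis line, 33 mm above the table; axes as the rest's. The stop is a steel plate 6 mm thick across the V, 17 to 58 mm above the table, clamped fast over the fence near the rest's +y end, its face looking along -y. Where it is clamped differs; the pole starts with its +y end 25 to 90 mm short of it.
- seat (a point): Point of the rest on the seated pole's axis line, mid-length of the rest: when the pole is fully down in the V its axis runs through here along the rest's y, 33 mm above the table.
- shears: Bystander: tailor's shears, steel blades and black handles, 250 mm long, 90 mm wide, 12 mm high, lying loose beyond the rest's +y side. Origin under the pivot; blades along +x.
- cone: Bystander: upright cone of grey thread, 62 mm wide at the foot, 118 mm high, loose behind the fence. Origin at the centre of its underside.
- weight: Bystander: dark steel pattern weight, a disc 72 mm across with a knob, 53 mm high, loose, beyond the rest's -y end on the ramp side. Origin at the centre of its underside.
- finial: Bystander: turned wooden pole finial standing on its 50 mm collar, a ball 66 mm across, 82 mm high, loose, beyond the rest's +y end. Origin at the centre of its underside.
Not all that is in view belongs to the job. What is shaped like the pole but purple or red is not meant.

How it is judged:
On the way, in this order (a step that is already met when the one before it is completed fails the run):
1. the pole turns over on its side as it travels along the table and up the ramp (it is rolled, not slid) (angle between the z axis of pole and the z axis of rest, either way round above 0.7 rad and x of pole in the frame of rest below -0.03 m and z of pole in the frame of rest below 0.045 m).
2. the pole lies down in the V (x of pole in the frame of rest between -0.004 and 0.004 m and z of pole in the frame of rest between 0.029 and 0.037 m and angle between the y axis of pole and the y axis of rest, either way round below 0.04 rad), for 0.2 s.
At the end, for the whole second after the job is handed in: The pole lies at rest, fully down in the V: its axis within 4 mm of the seated line in x and in height and within 0.04 rad of the V's line, its end within 3.5 mm of the stop's face, the hand clear of it, and the shears, cone, weight and finial within 15 mm of where they stood (all of step 2 and y of pole in the frame of stop_face between -0.0935 and -0.087 m and linear speed of pole below 0.01 m/s and angular speed of pole below 0.1 rad/s and distance of each of shears, cone, weight, finial from where it was at the start of the episode below 0.015 m); the robot touches nothing.
It fails at once if the pole is lifted: higher than rolling over the crest needs (z of pole in the frame of rest above 0.056 m).
It fails at once if the pole is lifted off the table before the ramp (x of pole in the frame of rest below -0.095 m and z of pole in the frame of rest above 0.038 m).
It fails at once if one end of the pole is lifted (angle between pole's own y axis and vertical below 1.3 rad).
It fails at once if the pole is taken between the fingers (x of the grasp point in the frame of pole between -0.0215 and 0.0215 m and z of the grasp point in the frame of pole between -0.0215 and 0.0215 m and y of the grasp point in the frame of pole between -0.088 and 0.088 m and contact force between the fingers and pole above 0.5 N).
It fails at once if a bystander is disturbed (distance of any of shears, cone, weight, finial from where it was at the start of the episode above 0.015 m).
It also fails if it takes over 51 s, if anything falls off the work surface, if the arm or the gripper's body presses on something with over 40 N, if the wrist force passes 120 N, or if a joint passes its speed limit or range.

## Working session

There is one attempt and no reset: what is moved stays moved. The work goes in short steps, Python scripts to look and compute and a tool call to move; the robot and the scene stay as the last step left them, time stands still between calls to the robot, and variables do not carry over. Pictures are saved under pics/ and viewed, and the job is handed in when it is done.

Besides the shell and the picture viewer there is one more tool, called after ">>>" by a JSON object that holds its "method" and its "body", one argument or row to a line. arm_command: Moves the arm, as the interface text tells. Its arguments: {"type":"object","properties":{"increments":{"type":"string"},"newtons":{"type":"number"}},"required":["increments"]}

```bash
ls; mkdir -p pics
python3 - <<'E'
from bench import r
import cv2
s=r.observe(); print({k:(v if not hasattr(v,'round') else v) for k,v in s.items()})
for n in("scene","top"):
    p,d=r.snapshot(n); cv2.imwrite(f'pics/{n}0.png',p)
    m=r.camera_model(n); print(n,m)
    for l in("pole","rest"):
        for g in r.regions_of(n,l)[:4]: print(n,l,g['score'],g['xy'],g['region'].sum())
    for l in("stop_face","seat","pole","rest","shears","cone","weight","finial"):
        for g in r.spot_point(n,l)[:3]: print(n,l,g['score'],g['xy'])
E
```

```text
pics
{'time': 0.0, 'joint_positions': array([-1.25901978e+00,  3.20292618e-01,  1.56571245e+00, -1.37048035e-06,
        1.25740911e+00, -2.00228892e-02]), 'qvel': array([ 5.14232158e-04, -1.30474683e-05, -3.01541909e-04,  2.65567073e-05,
       -4.04501609e-04,  4.05317682e-04]), 'joint_torque': array([-2.50904719e-03, -4.15536511e+01, -2.34164053e+01, -2.64919081e-04,
        8.11820937e-03, -4.92414600e-06]), 'position': array([ 0.1871493 , -0.54320208,  0.24946885]), 'eef_rot': array([ 9.86269731e-01,  1.65139902e-01, -1.33032980e-04, -9.00992991e-04]), 'ft_force': array([ 0.53722328, -0.19253002,  0.12781641]), 'wrist_torque': array([-0.00067581, -0.05521418,  0.02671927]), 'grip_width': 1.0014474451288873}
scene {'fx': 459.6085479743279, 'fy': 459.6085479743279, 'cx': 317.7096775485316, 'cy': 190.80823820643243, 'D': array([-0.1023712,  0.       ,  0.       ,  0.       ,  0.       ]), 'view': array([[-0.88807354,  0.45968716,  0.00361836,  0.47990342],
       [ 0.26020379,  0.50914761, -0.82040398, -0.13669052],
       [-0.37897146, -0.72763756, -0.57177287,  1.31269174],
     
[... 886 characters left out ...]
-01,
         5.40324769e-01],
       [ 1.95722157e-01, -3.23417455e-03, -9.80654056e-01,
         9.38323941e-01],
       [ 0.00000000e+00,  0.00000000e+00,  0.00000000e+00,
         1.00000000e+00]])}
top pole 0.94 [444.1, 140.4] 1420
top pole 0.61 [346.4, 218.3] 1455
top pole 0.59 [404.6, 279.5] 1673
top rest 0.87 [325.8, 162.7] 5446
top rest 0.69 [447.4, 223.3] 645
top stop_face 0.77 [284.4, 152.1]
top seat 0.58 [320.9, 154.0]
top pole 0.83 [443.9, 140.2]
top pole 0.71 [401.5, 282.5]
top pole 0.58 [344.7, 218.6]
top rest 0.9 [323.5, 160.6]
top shears 0.59 [227.4, 178.1]
top cone 0.73 [321.3, 159.8]
top cone 0.62 [344.9, 113.8]
top weight 0.78 [444.7, 227.2]
top finial 0.72 [242.4, 130.8]
```

View pics/top0.png

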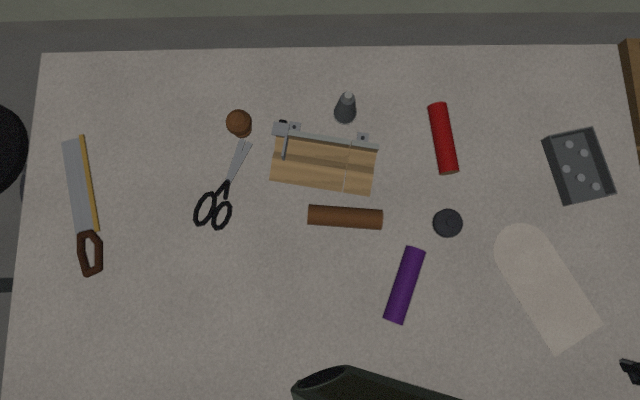

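View pics/scene0.png

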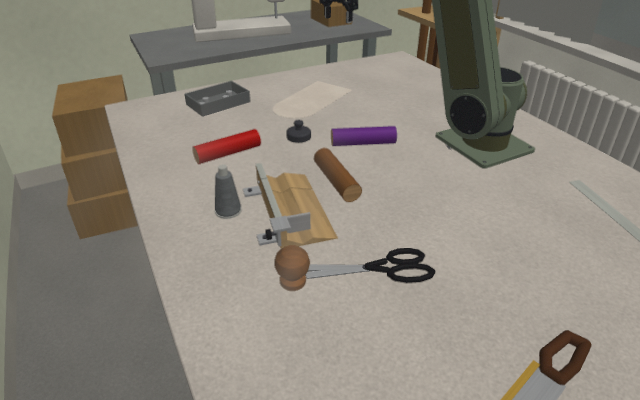

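The brown pole is at top-view (346,218), just in front of the ramp. The rest is at (325,163), with the stop at its left (+y) end, (284,145). The purple and red bars are decoys. Next I'll fit the geometry using depth.

```bash
cat > h.py <<'E'
import numpy as np, cv2
from bench import r
def cloud(n, mask=None, m=None, d=None):
    m=m or r.camera_model(n)
    if d is None: p,d=r.snapshot(n)
    K=np.array([[m['fx'],0,m['cx']],[0,m['fy'],m['cy']],[0,0,1]])
    ok=d>0
    if mask is not None: ok&=mask
    v,u=np.nonzero(ok)
    uv=cv2.undistortPoints(np.stack([u,v],1).astype(float)[:,None],K,m['D'])[:,0]
    z=d[v,u]; c=np.c_[uv*z[:,None],z]
    V=np.linalg.inv(m['view']); return c@V[:3,:3].T+V[:3,3], np.c_[u,v]
def pix(n,P):
    m=r.camera_model(n);P=np.atleast_2d(P)
    K=np.array([[m['fx'],0,m['cx']],[0,m['fy'],m['cy']],[0,0,1]])
    rv=cv2.Rodrigues(m['view'][:3,:3])[0]
    return cv2.projectPoints(P.astype(float),rv,m['view'][:3,3],K,m['D'])[0][:,0]
def ray_z(n,uv,z):
    m=r.camera_model(n);K=np.array([[m['fx'],0,m['cx']],[0,m['fy'],m['cy']],[0,0,1]])
    q=cv2.undistortPoints(np.array([[uv]],float),K,m['D'])[0,0]
    V=np.linalg.inv(m['view']);d=V[:3,:3]@[q[0],q[1],1];o=V[:3,3];return o+d*(z-o[2])/d[2]
E
python3 - <<'E'
from h import *
from scipy.optimize import least_squares
C={}
for n in("top","scene"):
    P,uv=cloud(n); C[n]=P
    s=(np.abs(P[:,2])<.008)&(P[:,0]>.3)&(P[:,0]<.8)&(np.abs(P[:,1])<.3)
    print(n,'table z med',np.median(P[s,2]),P[s,2].std())
np.savez('c0.npz',**C)
for n,uv,z in(("top",(284.4,152.1),.033),("top",(320.9,154),.033),("scene",(296.6,222.8),.033),("scene",(287.8,196),.033),("top",(346.4,218.3),.05),("top",(447.4,223.3),.05),("top",(242,131),.0),("top",(227,178),.0),("top",(320,80),.0)):
    print(n,uv,ray_z(n,uv,z).round(4))
print(ray_z("scene",(294,284),0),ray_z("scene",(227.7,210.7),0),ray_z("scene",(298.8,136.7),0),ray_z("scene",(366.3,267.9),0))
def prof(x): return np.interp(x,[-.077,-.021,0,.021],[0,.016,.004,.0161])
def front(p,P):
    c,s=np.cos(p[2]),np.sin(p[2]);q=P[:,:2]-p[:2];return q@np.array([c,s]),q@np.array([-s,c])
P=np.r_[C['top'],C['scene']]
x0=np.r_[ray_z("top",(320.9,154),.033)[:2],-.05]
for it in range(6):
    X,Y=front(x0,P)
    s=(X>-.07)&(X<.018)&(np.abs(Y)<.12)&(P[:,2]<.03)&(P[:,2]>-.005)
    sc=least_squares(lambda p:(lambda X,Y:(prof(X)+p[3]-P[s,2]))(*front(p,P[s])),np.r_[x0,0],loss='soft_l1',f_scale=.002)
    # y from ... later
    x0=sc.x[:3]; print(s.sum(),sc.x,np.abs(sc.fun).mean())
E
```

```text
top table z med 0.0021183493399365982 0.0019907014446899334
scene table z med 0.0005614430229325951 0.0018282393827193705
top (284.4, 152.1) [0.6445 0.1244 0.033 ]
top (320.9, 154) [0.6379 0.033  0.033 ]
scene (296.6, 222.8) [0.6521 0.1197 0.033 ]
scene (287.8, 196) [0.6288 0.0234 0.033 ]
top (346.4, 218.3) [ 0.4726 -0.0242  0.05  ]
top (447.4, 223.3) [ 0.4562 -0.2649  0.05  ]
top (242, 131) [0.7139 0.2377 0.    ]
top (227, 178) [0.5881 0.274  0.    ]
top (320, 80) [0.8544 0.0304 0.    ]
[0.71805927 0.24613176 0.        ] [ 0.75715245 -0.02911389  0.        ] [ 0.45938267 -0.27660594  0.        ] [0.57391366 0.27197543 0.        ]
5187 [ 0.61609896 -0.06271309 -0.18441828  0.00159563] 0.001735910032942339
5018 [ 6.47304446e-01  1.52101879e-01 -1.37350737e-01  1.24866055e-04] 0.0034489523325950456
5997 [ 0.45835488 -0.77568149 -0.20388196 -0.00247747] 0.004444634900868091
1892 [ 0.36091398 -1.70250688 -0.00947374 -0.01450945] 0.0014565385433825614
0 [ 0.36091398 -1.70250688 -0.00947374  0.        ] nan
0 [ 0.36091398 -1.70250688 -0.00947374  0.        ] nan<stdin>:22: RuntimeWarning: Mean of empty slice.
  ret = ret.dtype.type(ret / rcount)
```

Run:
```python
from h import *
from scipy.optimize import least_squares
C=np.load('c0.npz')
def prof(x): return np.interp(x,[-.077,-.021,0,.021],[0,.016,.004,.0161])
def front(p,P):
    c,s=np.cos(p[2]),np.sin(p[2]);q=P[:,:2]-p[:2];return q@np.array([c,s]),q@np.array([-s,c])
P0={k:C[k].copy() for k in C}
P0['top'][:,2]-=.0015
for key in(("top",),("scene",),("top","scene")):
  P=np.concatenate([P0[k] for k in key])
  x0=np.array([.635,.028,-.19])
  for it in range(6):
    X,Y=front(x0,P)
    s=(X>-.07)&(X<.018)&(np.abs(Y)<.115)&(P[:,2]<.022)&(P[:,2]>.001)
    sc=least_squares(lambda p:np.r_[(lambda X,Y:(prof(X)+p[3]-P[s,2]))(*front(p,P[s])),100*(front(p,np.array([[.635,.028,0]]))[1])],np.r_[x0,0],loss='soft_l1',f_scale=.002)
    x0=sc.x[:3]
  print(key,s.sum(),sc.x,np.abs(sc.fun).mean())
  X,Y=front(x0,P); z=P[:,2]
  f=(z>.045)&(z<.065)&(np.abs(Y)<.12)&(X>.02)&(X<.06); print('fence X pct',np.percentile(X[f],[2,50,98]),np.median(z[f]))
  b=(X>-.06)&(X<.01)&(z>.006)&(z<.022)&(np.abs(Y)<.16); h=np.histogram(Y[b],np.arange(-.16,.161,.01));print('Y',np.percentile(Y[b],[.5,99.5]),h[0])
  st=(X>-.03)&(X<.03)&(z>.03)&(z<.066)&(Y>0)&(Y<.15); print('stop',st.sum(),np.percentile(Y[st],[5,25,50,75,95]),np.percentile(X[st],[5,50,95]),np.percentile(z[st],[5,50,95]))
  # pole
  q=(X>-.16)&(X<-.075)&(z>.012)&(z<.06)&(np.abs(Y)<.16)
  A=P[q]
  def res(p):
    d=np.array([-np.sin(p[2]),np.cos(p[2])]);nn=np.array([np.cos(p[2]),np.sin(p[2])])
    e=(A[:,:2]-p[:2])@nn; return np.hypot(e,A[:,2]-.025)-.025
  l=least_squares(lambda p:np.r_[res(p),10*((p[:2]-A[:,:2].mean(0))@[0,1])],np.r_[A[:,:2].mean(0),-.05],loss='soft_l1',f_scale=.002)
  p=l.x; d=np.array([-np.sin(p[2]),np.cos(p[2])]); t=(A[:,:2]-p[:2])@d; print('pole',q.sum(),p,np.abs(l.fun).mean(),np.percentile(t,[0.5,99.5]))
  tm=np.percentile(t,[.5,99.5]).mean(); print('centre',p[:2]+tm*d, 'in rest',front(x0,np.array([[*(p[:2]+tm*d),0]])),'rel yaw',p[2]-x0[2])
```

```text
('top',) 3024 [ 0.63330389  0.0283141  -0.18311206  0.00064816] 0.0015819691834931672
fence X pct [0.02621722 0.03882197 0.056628  ] 0.05472767054082933
Y [-0.13133719  0.12613539] [ 0  0 22 96 92 90 88 92 95 69 96 93 91 90 88 92 90 85 94 94 94 89 98 87
 87 81 73 87 70  0  0  0]
stop 122 [0.09433225 0.09478924 0.09752014 0.10172019 0.12661101] [-0.02412976  0.01128523  0.02909799] [0.03494871 0.0580066  0.06241837]
pole 1195 [ 0.47928467 -0.02449088 -0.09639418] 0.0012173809560645861 [-0.07984981  0.09200382]
centre [ 0.47986955 -0.01844208] in rest (array([-0.14235534]), array([-0.07391343])) rel yaw 0.08671788067523516
('scene',) 1854 [ 0.63266264  0.02843428 -0.18370385  0.0007356 ] 0.0010251961619136651
fence X pct [0.02356494 0.04111848 0.05720392] 0.054771111117025095
Y [-0.13111216  0.12911529] [  0   0  15  45  59  57  55  55  64  62  61  67  59  66  65  75  70  69
  68  54  23  21  29  29  43  76 105  90 120   2   0   0]
stop 304 [0.09665353 0.09965574 0.10079917 0.10192838 0.12108892] [-0.02046862  0.00225233  0.02795565] [0.03190302 0.0494297  0.06019207]
pole 1061 [ 0.480
[... 159 characters left out ...]
39])) rel yaw 0.09959689083695229
('top', 'scene') 4879 [ 0.63299799  0.02837157 -0.18350971  0.00068047] 0.001373741331353364
fence X pct [0.02608959 0.03989661 0.05724174] 0.05475417311475228
Y [-0.13133878  0.1283942 ] [  0   0  37 140 149 147 143 147 159 131 155 159 150 155 154 167 160 154
 161 147 118 111 126 116 129 157 178 176 190   2   0   0]
stop 425 [0.09458049 0.09842448 0.10049527 0.10191945 0.12651571] [-0.02234073  0.00355978  0.02836886] [0.03211289 0.05332299 0.06118921]
pole 2259 [ 0.47974254 -0.01434483 -0.08833635] 0.0017676029328676213 [-0.09014267  0.08564023]
centre [ 0.47954393 -0.01658727] in rest (array([-0.1426733]), array([-0.07220647])) rel yaw 0.09517336004423044
```

```bash
cat >> h.py <<'E'
from scipy.spatial.transform import Rotation as Ro
O=np.array([.633,.0284]);YAW=-.1835;SF=.095
def r2w(X,Y,Z): c,s=np.cos(YAW),np.sin(YAW); return np.array([O[0]+X*c-Y*s,O[1]+X*s+Y*c,Z])
def w2r(p): c,s=np.cos(YAW),np.sin(YAW);q=np.array(p[:2])-O; return np.array([q@[c,s],q@[-s,c],p[2]])
def go(X,Y,Z):
    "tool x along rest x, y along -rest y, z down; prints total turn (tool) and the shift in the tool axes after the turn"
    s=r.observe();R=Ro.from_quat(s['eef_rot']);T=Ro.from_euler('z',YAW)*Ro.from_euler('x',np.pi)
    print('t',round(s['time'],2),'rest pos',(w2r(s['position'])*1e3).round(1),'F',s['ft_force'].round(1))
    dw=r2w(X,Y,Z)-s['position']
    print('turn tool deg',np.degrees((R.inv()*T).as_rotvec()).round(2),'shift now',(R.inv().apply(dw)*1e3).round(1),'after turn',(T.inv().apply(dw)*1e3).round(1))
E
python3 -c "
from h import *
go(-.2,-.073,.15)"
```

```text
t 1.2 rest pos [-333.8 -643.8  250.4] F [ 0.2  0.1 -0.5]
turn tool deg [1.000e-02 0.000e+00 2.952e+01] shift now [ 397.7 -430.7  100.3] after turn [ 133.8 -570.8  100.4]
```

>>> {"method": "arm_command", "body": {
  "increments": "1 0 0 0 0 0 7.38; 1 0 0 0 0 0 7.38; 1 0 0 0 0 0 7.38; 1 0 0 0 0 0 7.38; 1 11 -47 0 0 0 0; 1 11 -47 0 0 0 0; 1 11 -47 0 0 0 0; 1 11 -47 0 0 0 0"
}}

```text
time: 2.0
position: [0.2652, -0.3652, 0.2503]
eef_rot: [0.996, -0.092, 0.0, 0.0]
ft_force: [1.5, 0.1, 0.6]
grip_width: 1.001
```

>>> {"method": "arm_command", "body": {
  "increments": "1 11 -47 0 0 0 0; 1 11 -47 0 0 0 0; 1 11 -47 0 0 0 0; 1 11 -47 0 0 0 0; 1 11 -47 5 0 0 0; 1 11 -47 10 0 0 0; 1 11 -47 15 0 0 0; 1 11 -47 20 0 0 0"
}}

```text
time: 2.8
position: [0.42, -0.0136, 0.2018]
eef_rot: [0.996, -0.091, 0.002, 0.0]
ft_force: [0.6, -0.5, 0.0]
grip_width: 0.999
```

```bash
python3 -c "
from h import *
go(-.2,-.073,.06)
p,d=r.snapshot('scene');cv2.imwrite('pics/s1.png',p)
m=r.camera_model('wrist');p,d=r.snapshot('wrist');cv2.imwrite('pics/w1.png',p)
go(-.2,-.073,.06)
"
```

```text
t 2.8 rest pos [-201.7  -80.1  201.8] F [ 0.6 -0.5  0. ]
turn tool deg [-0.01 -0.19  0.03] shift now [  1.3  -7.1 141.8] after turn [  1.7  -7.1 141.8]
t 2.9 rest pos [-202.9  -77.9  199.5] F [-0.3 -0.1  0.4]
turn tool deg [-0.07  0.18  0.4 ] shift now [  3.3  -4.7 139.5] after turn [  2.9  -4.9 139.5]
```

View pics/w1.png

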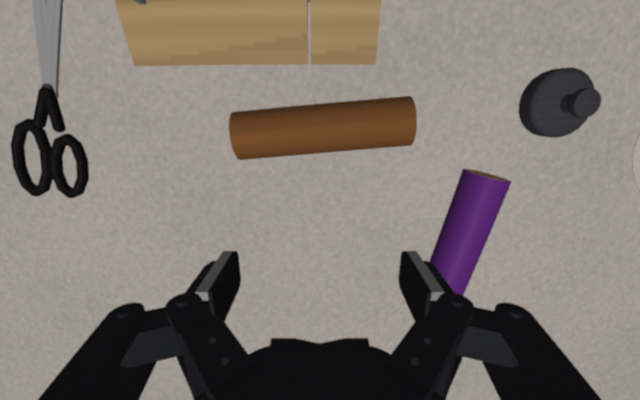

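View pics/s1.png

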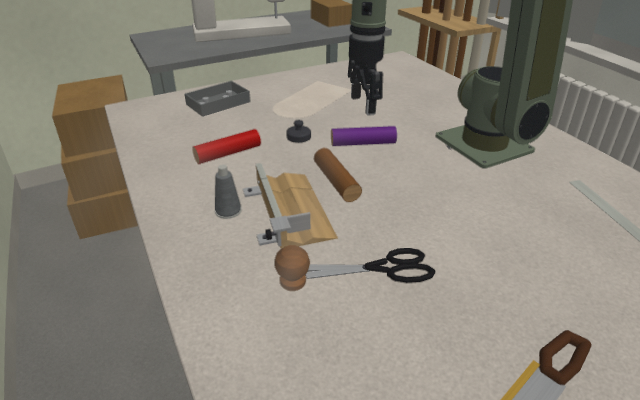

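```bash
python3 -c "
from h import *
for uv in ((415,248),(406,248),(425,250)): print((w2r(ray_z('top',uv,.045))*1e3).round())
P,uv=cloud('wrist');
z=P[:,2]
q=np.array([w2r(p) for p in P[z>.09]]);print('fingers rest', q.min(0),q.max(0))
g=np.array([w2r(p) for p in P[(z>.012)&(z<.06)]])
def yawfit(A):
  from scipy.optimize import least_squares
  l=least_squares(lambda p:np.hypot((A[:,0]-p[0]+A[:,1]*np.tan(p[1]))*np.cos(p[1]),A[:,2]-.025)-.025,[A[:,0].mean(),0.1],loss='soft_l1',f_scale=.002);return l.x,np.abs(l.fun).mean()
s=g[(g[:,0]<-.085)&(g[:,0]>-.19)&(g[:,1]>-.19)&(g[:,1]<.04)]
X,e=yawfit(s);print(X,e,np.percentile(s[:,1],[.5,99.5]),'x at mid',X[0]+.073*np.tan(X[1]))
go(-.205,-.073,.06)
"
```

```text
[-191. -252.   45.]
[-194. -231.   45.]
[-191. -276.   45.]
fingers rest [-0.21711723 -0.15145494  0.19290735] [-0.18117189 -0.00220376  0.28178126]
[-0.14896092  0.08998939] 0.00046516529656756556 [-0.16441847  0.01403181] x at mid -0.1423739083391448
t 2.95 rest pos [-202.9  -80.1  200.4] F [-0.4 -0.1 -0.5]
turn tool deg [0.02 0.13 0.32] shift now [ -1.8  -7.2 140.4] after turn [ -2.1  -7.1 140.4]
```

>>> {"method": "arm_command", "body": {
  "increments": "1 -2 -5 40 0 0 0.3; 1 0 0 45 0 0 0; 1 0 0 45 0 0 0; 1 0 0 30 0 0 0; 1 0 0 14 0 0 0; 1 0 0 0 0 0 0"
}}

```text
time: 3.55
position: [0.4166, -0.0115, 0.0261]
eef_rot: [0.995, -0.095, -0.002, 0.0]
ft_force: [-0.0, 0.3, 0.2]
grip_width: 0.998
```

```bash
python3 -c "
from h import *
go(-.182,-.075,.026)
p,d=r.snapshot('scene');cv2.imwrite('pics/s2.png',cv2.resize(p[90:230,250:450],None,fx=4,fy=4))
"
```

```text
t 3.55 rest pos [-205.4  -78.7   26.1] F [-0.   0.3  0.2]
turn tool deg [ 0.05  0.22 -0.4 ] shift now [23.4 -3.9  0.1] after turn [23.4 -3.7  0.1]
```

View pics/s2.png

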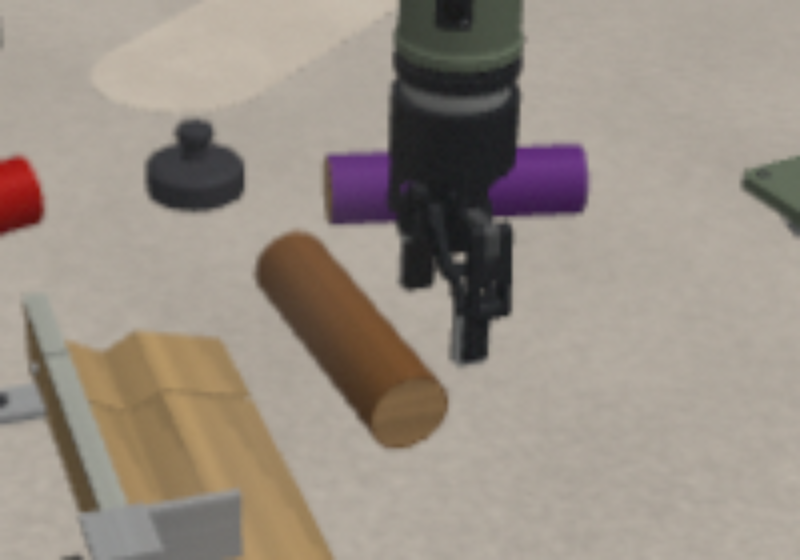

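>>> {"method": "arm_command", "body": {
  "increments": "1 10 -3 0 0 0 -0.3; 1 6 0 0 0 0 0; 1 4 0 0 0 0 0; 1 4 0 0 0 0 0; 1 4 0 0 0 0 0; 1 4 0 0 0 0 0; 1 4 0 0 0 0 0; 1 4 0 0 0 0 0"
}}

```text
time: 4.4
position: [0.458, -0.0147, 0.0273]
eef_rot: [0.996, -0.092, -0.0, 0.0]
ft_force: [0.7, -0.3, 0.2]
grip_width: 0.999
```

>>> {"method": "arm_command", "body": {
  "increments": "1 4 0 0 0 0 0; 1 4 0 0 0 0 0; 1 4 0 0 0 0 0; 1 4 0 0 0 0 0; 1 4 0 0 0 0 0; 1 4 0 0 0 0 0; 1 4 0 0 0 0 0; 1 4 0 0 0 0 0"
}}

```text
time: 5.2
position: [0.4896, -0.0206, 0.0273]
eef_rot: [0.996, -0.092, 0.0, 0.0]
ft_force: [-1.0, 0.9, 0.1]
grip_width: 1.004
```

```bash
cat >> h.py <<'E'
def look(tag):
    from scipy.optimize import least_squares
    go(0,0,0)
    P,uv=cloud('top'); P[:,2]-=.0015
    p,d=r.snapshot('top'); cv2.imwrite(f'pics/t{tag}.png',cv2.resize(p[90:250,220:420],None,fx=4,fy=4))
    p,d=r.snapshot('scene'); cv2.imwrite(f'pics/s{tag}.png',cv2.resize(p[90:250,220:420],None,fx=4,fy=4))
    hsv=cv2.cvtColor(p,cv2.COLOR_BGR2HSV)
    for n in('top','scene'):
        p,d=r.snapshot(n)
        b=p.astype(float); 
        brown=(b[...,2]>1.35*b[...,1])&(b[...,1]>1.3*b[...,0])&(b[...,2]>30)&(b[...,2]<150)
        A,_=cloud(n,brown,d=d); A=A-([0,0,.0015] if n=='top' else [0,0,0])
        A=np.array([w2r(a) for a in A]); A=A[(np.abs(A[:,1])<.2)&(A[:,0]>-.2)&(A[:,0]<.035)&(A[:,2]>.01)&(A[:,2]<.08)]
        if len(A)<50: print(n,'few',len(A)); continue
        def f(q): 
            e=(A[:,0]-q[0]+(A[:,1]-A[:,1].mean())*np.tan(q[1]))*np.cos(q[1]); return np.hypot(e,A[:,2]-q[2])-.025
        l=least_squares(f,[A[:,0].mean(),0,.03],loss='soft_l1',f_scale=.002)
        print(n,len(A),'X %.4f yaw %.3f z %.4f'%tuple(l.x),'Y',np.percentile(A[:,1],[1,99]).round(4),'err',np.abs(l.fun).mean().round(5))
E
python3 -c "
from h import *
look(3)"
```

```text
t 5.2 rest pos [-132.1  -74.4   27.3] F [-1.   0.9  0.1]
turn tool deg [ 0. -0.  0.] shift now [132.1 -74.4  27.3] after turn [132.1 -74.4  27.3]
top 214 X -0.0794 yaw -0.553 z 0.0259 Y [-0.0116  0.1995] err 0.00295
scene 686 X -0.0868 yaw 0.089 z 0.0256 Y [-0.1527  0.018 ] err 0.00083
```

View pics/s3.png

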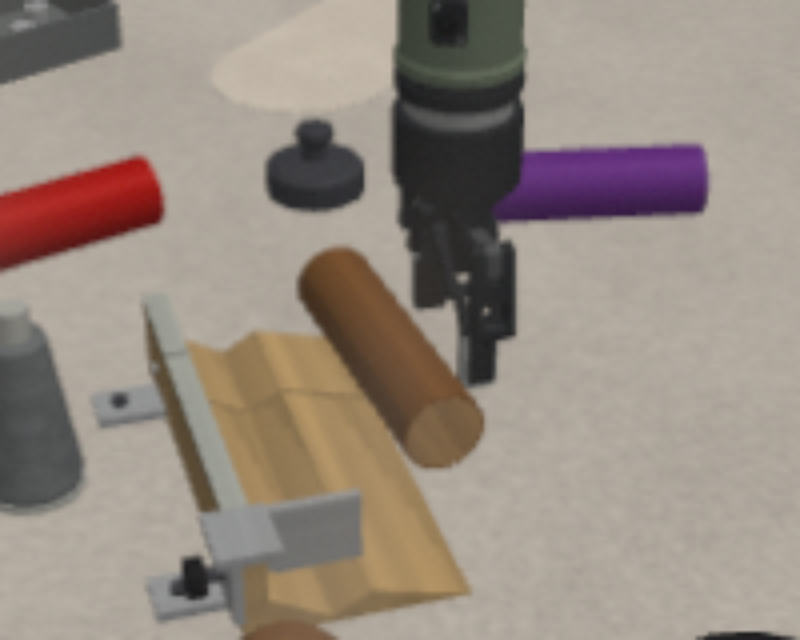

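>>> {"method": "arm_command", "body": {
  "increments": "1 4 0 0 0 0 0; 1 4 0 0 0 0 0; 1 4 0 0 0 0 0; 1 4 0 0 0 0 0; 1 4 0 0 0 0 0; 1 4 0 0 0 0 0; 1 4 0 0 0 0 0; 1 4 0 0 0 0 0"
}}

```text
time: 6.25
position: [0.5136, -0.0254, 0.0265]
eef_rot: [0.996, -0.091, -0.008, -0.0]
ft_force: [-16.3, 3.7, 13.5]
grip_width: 1.0
```

>>> {"method": "arm_command", "body": {
  "increments": "1 4 0 -1 0 0 0; 1 4 0 -1 0 0 0; 1 4 0 -1 0 0 0; 1 4 0 0 0 0 0; 1 4 0 0 0 0 0; 1 4 0 0 0 0 0; 1 0 0 0 0 0 0; 1 0 0 0 0 0 0"
}}

```text
time: 7.05
position: [0.5389, -0.0301, 0.0297]
eef_rot: [0.996, -0.092, -0.006, -0.0]
ft_force: [-13.0, 2.7, 8.9]
grip_width: 0.999
```

```bash
python3 -c "
from h import *
look(4)"
```

```text
t 7.05 rest pos [-81.9 -74.7  29.7] F [-13.    2.7   8.9]
turn tool deg [0.06 0.71 0.  ] shift now [ 82.2 -74.8  28.6] after turn [ 81.9 -74.7  29.7]
top 220 X -0.0373 yaw -0.415 z 0.0357 Y [-0.0145  0.1992] err 0.00202
scene 789 X -0.0468 yaw 0.000 z 0.0354 Y [-0.1535  0.0178] err 0.00077
```

View pics/s4.png

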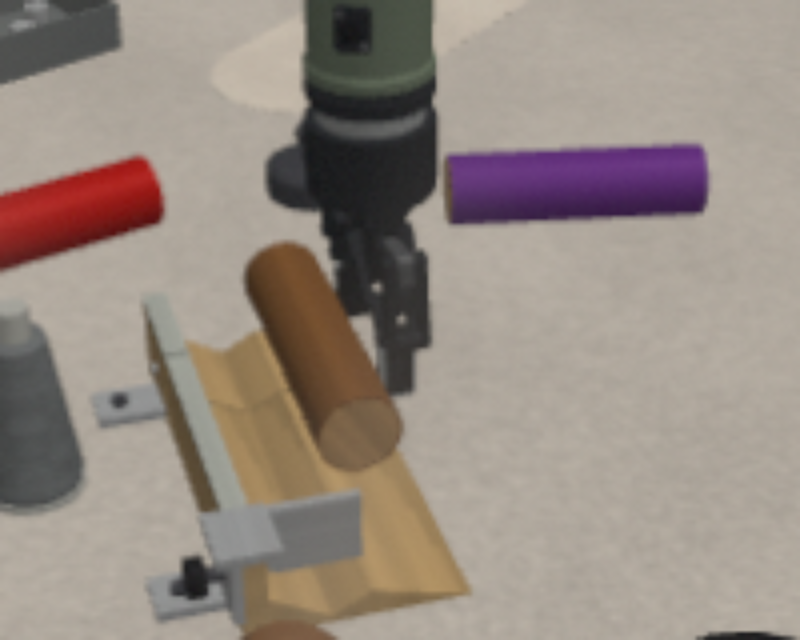

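View pics/t4.png

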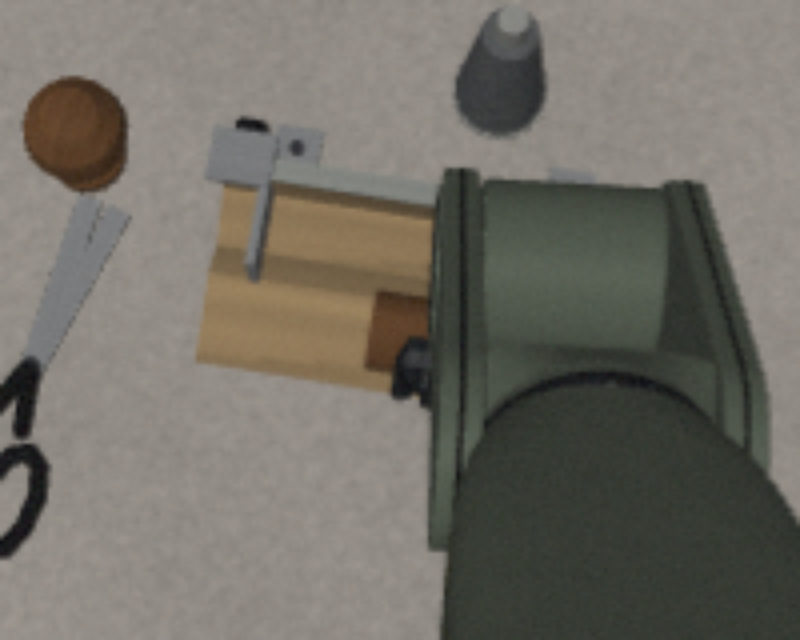

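>>> {"method": "arm_command", "body": {
  "increments": "1 1 0 -2 0 0 0; 1 2 0 -1 0 0 0; 1 3 0 -1 0 0 0; 1 3 0 -1 0 0 0; 1 3 0 -1 0 0 0; 1 3 0 0 0 0 0; 1 0 0 0 0 0 0"
}}

```text
time: 8.0
position: [0.5535, -0.0328, 0.0358]
eef_rot: [0.996, -0.092, -0.007, -0.0]
ft_force: [-12.9, 2.7, 9.7]
grip_width: 1.001
```

```bash
python3 -c "
from h import *
look(5)"
```

```text
t 8.0 rest pos [-67.  -74.7  35.8] F [-12.9   2.7   9.7]
turn tool deg [0.06 0.76 0.  ] shift now [ 67.5 -74.7  34.9] after turn [ 67.  -74.7  35.8]
top 219 X -0.0260 yaw -0.221 z 0.0397 Y [-0.0149  0.1995] err 0.00188
scene 813 X -0.0321 yaw 0.002 z 0.0396 Y [-0.1515  0.0188] err 0.0007
```

>>> {"method": "arm_command", "body": {
  "increments": "1 2 0 0 0 0 0; 1 2 0 0 0 0 0; 1 2 0 0 0 0 0; 1 2 0 0 0 0 0; 1 1 0 0 0 0 0; 1 0 0 0 0 0 0"
}}

```text
time: 8.85
position: [0.5691, -0.0353, 0.0365]
eef_rot: [0.996, -0.092, 0.001, 0.0]
ft_force: [0.5, 0.2, -0.8]
grip_width: 0.997
```

```bash
python3 -c "
from h import *
look(6)"
```

```text
t 8.85 rest pos [-51.2 -74.3  36.5] F [ 0.5  0.2 -0.8]
turn tool deg [-0.   -0.13 -0.01] shift now [ 51.1 -74.3  36.6] after turn [ 51.2 -74.3  36.5]
top 245 X 0.0005 yaw -0.097 z 0.0344 Y [-0.0147  0.199 ] err 0.00184
scene 826 X 0.0005 yaw 0.004 z 0.0339 Y [-0.1517  0.0188] err 0.00071
```

>>> {"method": "arm_command", "body": {
  "increments": "1 -12 0 0 0 0 0; 1 -8 0 -10 0 0 0; 0.5 0 0 -40 0 0 0; 0 0 30 -40 0 0 0; 0 20 45 -10 0 0 0; 0 25 46 0 0 0 0; 0 26 0 0 0 0 0; 0 0 0 0 0 0 0"
}}

```text
time: 9.9
position: [0.597, -0.1627, 0.1372]
eef_rot: [0.996, -0.093, 0.002, 0.0]
ft_force: [-1.5, 0.1, -0.4]
grip_width: 0.004
```

```bash
python3 -c "
from h import *
go(0,-.195,.043)
p,d=r.snapshot('wrist');cv2.imwrite('pics/w7.png',p)
P,uv=cloud('wrist');q=np.array([w2r(p) for p in P[P[:,2]>.08]]);print('fingers',q.min(0),q.max(0))
look(7)"
```

```text
t 9.9 rest pos [  -0.5 -194.5  137.2] F [-1.5  0.1 -0.4]
turn tool deg [ 0.01 -0.21 -0.13] shift now [ 0.2  0.5 94.2] after turn [ 0.5  0.5 94.2]
fingers [-0.01536878 -0.25462581  0.08001059] [ 0.13894549 -0.01948207  0.2188421 ]
t 10.0 rest pos [  -3.6 -192.9  136.4] F [-0.   0.3  0. ]
turn tool deg [-0.01  0.07 -0.01] shift now [   3.8 -192.9  136.4] after turn [   3.6 -192.9  136.4]
top 1371 X 0.0005 yaw -0.007 z 0.0334 Y [-0.1569  0.197 ] err 0.00145
scene 830 X -0.0003 yaw 0.003 z 0.0335 Y [-0.1529  0.0193] err 0.00075
```

View pics/w7.png

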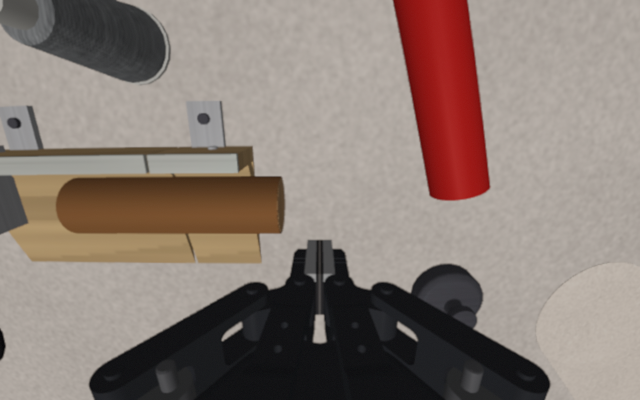

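View pics/s7.png

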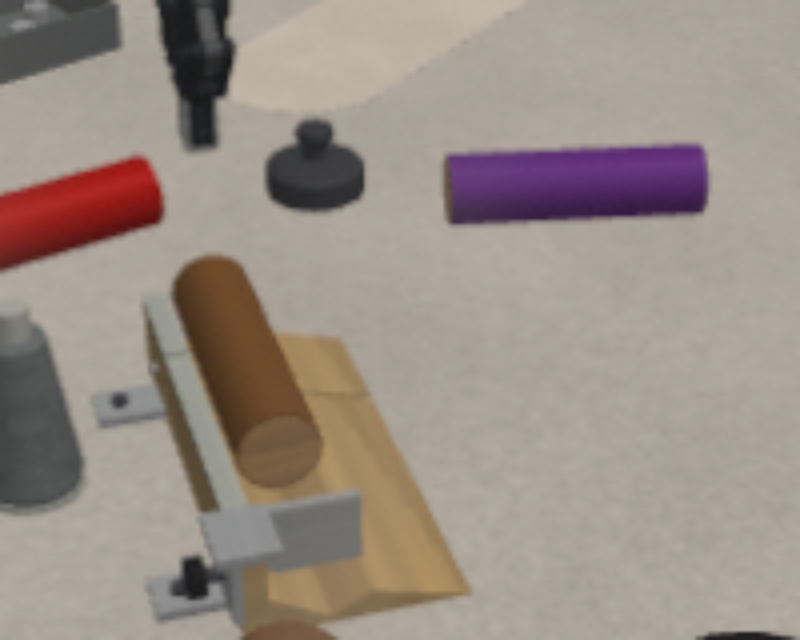

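```bash
python3 -c "
from h import *
P,uv=cloud('wrist');s=r.observe();t=w2r(s['position']);print(t)
m=(uv[:,1]>235)&(P[:,2]>.07);q=np.array([w2r(p) for p in P[m]])-t
for a in range(0,90,8):
  k=(np.abs(q[:,1])>=a)&(np.abs(q[:,1])<a+8)
  if k.any(): print(a,k.sum(),'minz rel TCP',np.percentile(q[k,2],1).round(4),'X',q[k,0].min().round(3),q[k,0].max().round(3))
go(0,-.195,.043)"
```

```text
[-0.00331637 -0.19245458  0.13647873]
0 41068 minz rel TCP -0.0037 X -0.013 0.021
t 10.3 rest pos [  -3.3 -192.5  136.5] F [-0.6 -0.3 -0.1]
turn tool deg [0.   0.02 0.05] shift now [ 3.3  2.5 93.5] after turn [ 3.3  2.5 93.5]
```

>>> {"method": "arm_command", "body": {
  "increments": "0 3 2 30 0 0 0; 0 0 0 30 0 0 0; 0 0 0 20 0 0 0; 0 0 0 10 0 0 0; 0 0 0 0 0 0 0; 0 0 -6 0 0 0 0; 0 0 -5 0 0 0 0; 0 0 -4 0 0 0 0"
}}

```text
time: 11.1
position: [0.6013, -0.1482, 0.0475]
eef_rot: [0.996, -0.091, 0.001, 0.0]
ft_force: [-0.1, 0.4, 1.0]
grip_width: -0.002
```

```bash
python3 -c "
from h import *
look(8)"
```

```text
t 11.1 rest pos [   1.  -179.4   47.5] F [-0.1  0.4  1. ]
turn tool deg [ 0.01 -0.13  0.03] shift now [  -1.  -179.4   47.5] after turn [  -1.  -179.4   47.5]
top 1251 X 0.0005 yaw -0.008 z 0.0334 Y [-0.1556  0.1965] err 0.00141
scene 839 X -0.0003 yaw 0.004 z 0.0335 Y [-0.1549  0.0184] err 0.00075
```

View pics/s8.png

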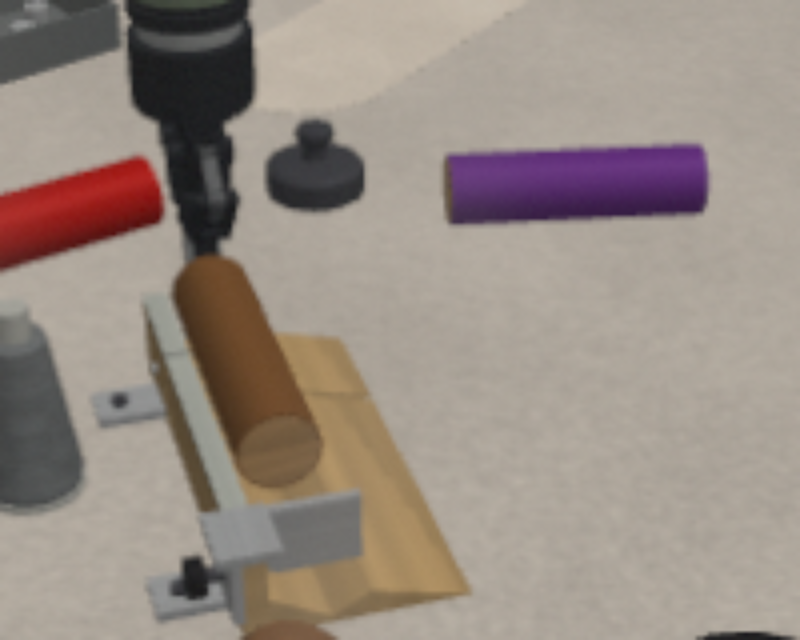

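>>> {"method": "arm_command", "body": {
  "increments": "0 0 -3 0 0 0 0; 0 0 -4 0 0 0 0; 0 0 -5 0 0 0 0; 0 0 -5 0 0 0 0; 0 0 -5 0 0 0 0; 0 0 -5 0 0 0 0; 0 0 -5 0 0 0 0; 0 0 -4 0 0 0 0"
}}

```text
time: 12.15
position: [0.6072, -0.1128, 0.0463]
eef_rot: [0.996, -0.091, 0.0, 0.0]
ft_force: [-0.3, -2.4, 1.2]
grip_width: 0.004
```

```bash
python3 -c "
from h import *
look(9)"
```

```text
t 12.15 rest pos [   0.4 -143.6   46.3] F [-0.3 -2.4  1.2]
turn tool deg [ 0.01 -0.01  0.02] shift now [  -0.3 -143.6   46.3] after turn [  -0.4 -143.6   46.3]
top 1183 X 0.0006 yaw -0.009 z 0.0334 Y [-0.1132  0.1968] err 0.00146
scene 898 X -0.0003 yaw 0.005 z 0.0334 Y [-0.1234  0.05  ] err 0.00077
```

View pics/s9.png

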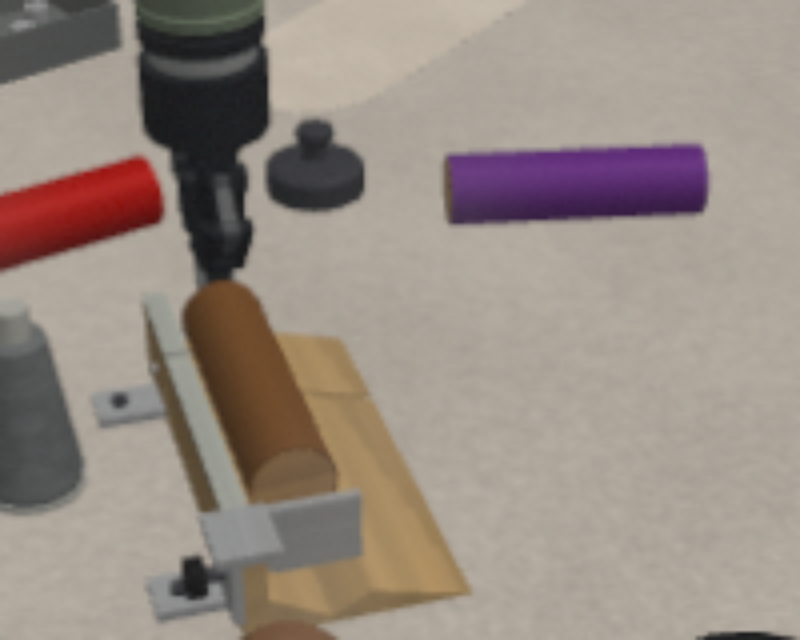

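>>> {"method": "arm_command", "body": {
  "increments": "0 0 -4 0 0 0 0; 0 0 -5 0 0 0 0; 0 0 -5 0 0 0 0; 0 0 -5 0 0 0 0; 0 0 -5 0 0 0 0; 0 0 -5 0 0 0 0; 0 0 -4 0 0 0 0; 0 0 -3 0 0 0 0"
}}

```text
time: 13.2
position: [0.6136, -0.0774, 0.0462]
eef_rot: [0.996, -0.091, -0.0, 0.0]
ft_force: [-0.3, -2.0, -0.6]
grip_width: 0.003
```

>>> {"method": "arm_command", "body": {
  "increments": "0 0 -2 0 0 0 0; 0 0 -2 0 0 0 0; 0 0 -2 0 0 0 0"
}}

```text
time: 13.5
position: [0.6147, -0.0719, 0.0463]
eef_rot: [0.996, -0.092, -0.0, 0.0]
ft_force: [-0.5, -2.7, -1.0]
grip_width: -0.001
```

```bash
python3 -c "
from h import *
look(10)"
```

```text
t 13.5 rest pos [   0.3 -102.    46.3] F [-0.5 -2.7 -1. ]
turn tool deg [ 0.01  0.   -0.01] shift now [  -0.3 -102.    46.3] after turn [  -0.3 -102.    46.3]
top 1126 X 0.0005 yaw -0.012 z 0.0334 Y [-0.0604  0.1969] err 0.00158
scene 945 X -0.0003 yaw 0.002 z 0.0334 Y [-0.082   0.0895] err 0.00074
```

View pics/t10.png

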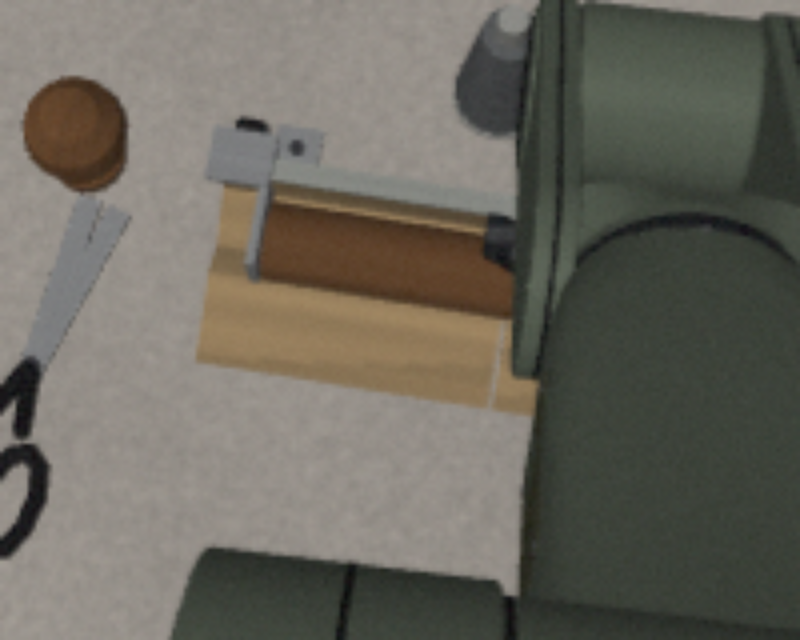

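>>> {"method": "arm_command", "body": {
  "increments": "0 0 -1 0 0 0 0; 0 0 -1 0 0 0 0; 0 0 -1 0 0 0 0; 0 0 -1 0 0 0 0; 0 0 0 0 0 0 0"
}}

```text
time: 14.25
position: [0.6154, -0.069, 0.0465]
eef_rot: [0.996, -0.091, 0.0, 0.001]
ft_force: [-1.1, -5.3, 1.6]
grip_width: -0.002
```

>>> {"method": "arm_command", "body": {
  "increments": "0 0 -1 0 0 0 0; 0 0 -1 0 0 0 0; 0 0 -1 0 0 0 0; 0 0 0 0 0 0 0"
}}

```text
time: 14.65
position: [0.6155, -0.0689, 0.0465]
eef_rot: [0.996, -0.091, -0.0, 0.003]
ft_force: [-3.6, -15.8, 1.7]
grip_width: 0.003
```

```bash
python3 -c "
from h import *
look(11)"
```

```text
t 14.65 rest pos [  0.5 -98.9  46.5] F [ -3.6 -15.8   1.7]
turn tool deg [ 0.36 -0.01  0.12] shift now [ -0.3 -99.1  45.9] after turn [ -0.5 -98.9  46.5]
top 1109 X 0.0006 yaw -0.013 z 0.0335 Y [-0.055  0.197] err 0.00153
scene 925 X -0.0004 yaw 0.003 z 0.0333 Y [-0.0798  0.0893] err 0.0007
```

Force climbed to 16 N while the tool stopped advancing, so the pole is hard against the stop. I'll back straight off, then lift.

>>> {"method": "arm_command", "body": {
  "increments": "0 0 2 0 0 0 0; 0 0 3 0 0 0 0; 0 0 6 0 0 0 0; 0 0 20 0 0 0 0; 0 0 20 -20 0 0 0; 0 0 20 -45 0 0 0; 0 0 30 -45 0 0 0; 0 0 30 0 0 0 0"
}}

```text
time: 15.7
position: [0.5959, -0.193, 0.1595]
eef_rot: [0.996, -0.091, 0.006, 0.001]
ft_force: [1.8, -0.6, -0.6]
grip_width: -0.001
```

>>> {"method": "arm_command", "body": {
  "increments": "0 0 40 0 0 0 0; 0 0 0 0 0 0 0; 0 0 0 0 0 0 0; 0 0 0 0 0 0 0"
}}

```text
time: 16.1
position: [0.5852, -0.23, 0.1525]
eef_rot: [0.996, -0.091, -0.0, -0.0]
ft_force: [-1.2, -0.1, -0.1]
grip_width: 0.002
```

```bash
python3 -c "
from h import *
look(12)
for n in('top','scene'):
  for l in('shears','cone','weight','finial'):
    print(n,l,[(g['score'],g['xy']) for g in r.spot_point(n,l)[:2]])
"
```

```text
t 16.1 rest pos [ 2.000e-01 -2.628e+02  1.525e+02] F [-1.2 -0.1 -0.1]
turn tool deg [-0.05  0.04  0.04] shift now [ 1.000e-01 -2.627e+02  1.528e+02] after turn [-2.000e-01 -2.628e+02  1.525e+02]
top 1356 X 0.0004 yaw -0.007 z 0.0334 Y [-0.0817  0.1967] err 0.00141
scene 923 X -0.0004 yaw 0.002 z 0.0333 Y [-0.0784  0.0902] err 0.00071
top shears [(0.73, [228.9, 179.2])]
top cone [(0.86, [346.2, 111.1])]
top weight [(0.64, [442.6, 223.6])]
top finial [(0.79, [243.8, 132.1])]
scene shears [(0.87, [365.9, 268.2])]
scene cone [(0.75, [227.4, 209.9])]
scene weight [(0.64, [300.7, 137.4])]
scene finial [(0.75, [291.6, 282.1]), (0.18, [366.9, 266.0])]
```

View pics/s12.png

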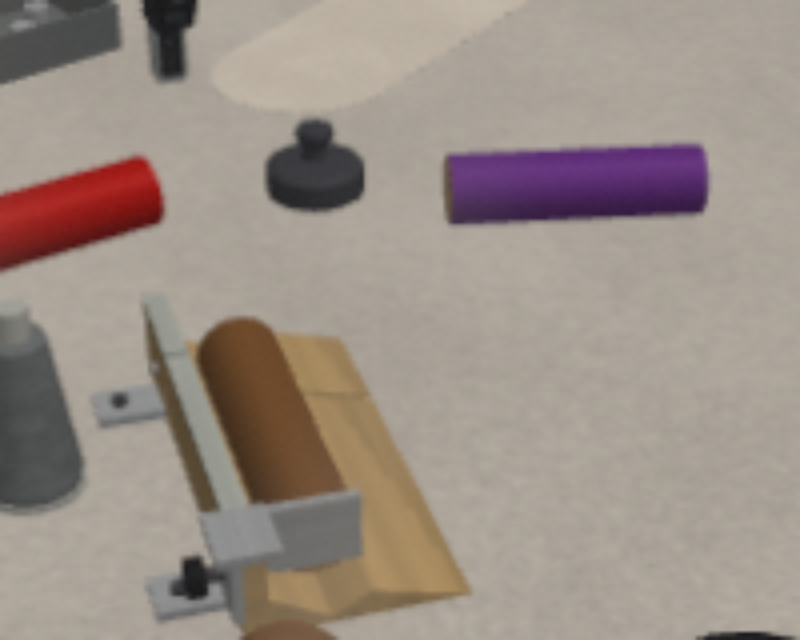

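View pics/t12.png

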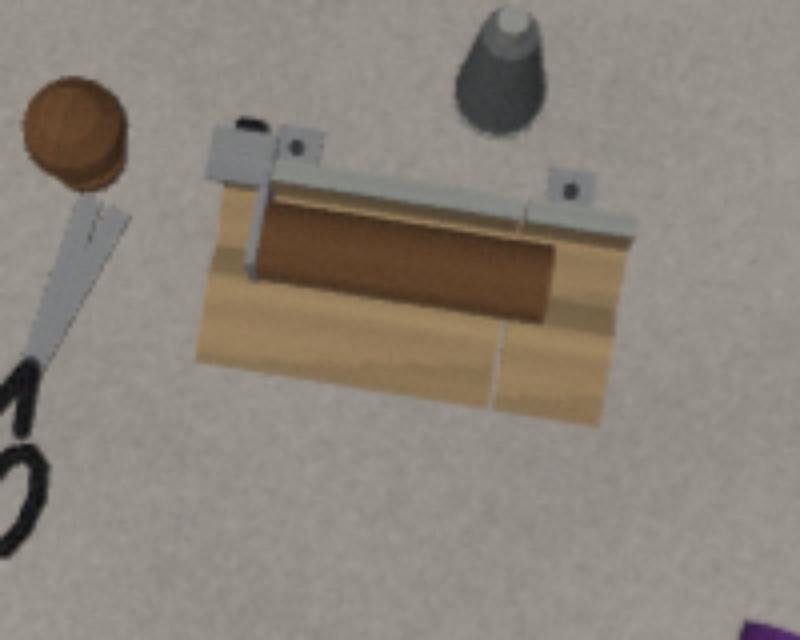

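The pole lies down in the V with its end against the stop, and the hand is well clear. The bystanders show at the same pixels as at the start.

```bash
python3 -c "
from bench import r
print(r.job_done())"
```

```text
the job is handed in; nothing more can be done
None
```

I rolled the brown pole up the ramp and into the V with the open fingertips. I then pushed its −y end with the closed fingers until it met the stop, backed off, and handed the job in at about 17 s. No verdict was reported.

- **Seating:** the last two depth fits put the pole's axis within about 0.5 mm of the V line in x, at a height of 33.3–33.4 mm. Its yaw is within 0.01 rad.
- **Stop contact:** the tool stopped advancing while the push force rose to 16 N, and both views show the end flush against the plate. I did not measure the remaining gap any more finely than that.
- **Bystanders:** they were found within a few pixels of their starting positions, which is detector scatter, and the hand was clear of everything.
- **Checks that disagreed:** the top camera's pole fits were unreliable while the arm covered the pole, so I used the scene camera then. One depth check of the closed fingers gave no usable result.
- **Push up the ramp:** it took about 13–16 N, more than I expected, probably from friction at the fingertips. The pole may have slid a little there. It had already travelled about 55 mm along the table before the ramp, apparently rolling, which is about 2.2 rad of turn if it rolled without slipping. I did not measure the turn itself.

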